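# Finish packing a restock tote in layers beside the vending machine

## Task

Finish packing the grey restock tote in layers: one brown snack carton already lies crosswise in one end of it; lay the other flat on the floor beside it, crosswise too (along the tote's short side), in the free end; lower the divider plate in so that it lies level on both cartons; then stand the two white tubs upright on the divider, one on each side of its handle. Set the things down rather than drop them, never tip the tubs over, and leave the tote and all the other stock where they stand.

Things in the scene. Friction and masses are not known exactly. Their poses are not given: they have to be found in the camera images.
- tote: open grey plastic stacking tote, loose, about 0.7 kg: outside 240 mm (its x, long side) x 160 mm (its y, short side) x 100 mm high, walls and floor 4 mm thick (inside 232 x 152 mm, plus a rim lip 6 mm outward). Origin at the centre of its underside, z up. Its floor is 4 mm above the origin; it stands open side up on the table, long side roughly pointing away from the robot. Packed, the cartons' tops lie 44 mm and the divider's top 49 mm above the origin
- carton: brown cardboard snack carton lying flat on the table: 110 mm (x) x 50 mm (y) x 40 mm high, 0.2 to 0.35 kg. Origin at the centre of its underside, z up
- carton_in: a like carton (110 x 50 x 40 mm, same origin and axes) that already lies flat on the tote's floor, its length along the tote's short side, in the half towards the tote's -x (nearer the robot)
- divider: black divider plate 216 mm (x) x 140 mm (y) x 5 mm thick, 0.2 kg, lying flat on the table, with an aluminium pull handle in its middle: a bar 80 mm long (along y), 10 mm thick (along x), its top 45 mm and its underside 37 mm above the plate's underside, on an 8 mm wide leg at each end. Origin at the centre of the plate's underside, z up. Goes into the tote (8 mm spare at each end, 6 mm at each side) long side along the tote's long side, either way round
- divider_grip (a point): middle of the divider's handle bar, 41 mm above the plate's underside; axes are the divider's (the bar runs along y, is gripped across x)
- tub_1: first of two like round white plastic tubs with flat lids: 62 mm in diameter (at the lid, its widest), 46 mm high, about 0.13 kg, standing upright. Origin at the centre of its underside, z up. The two are interchangeable
- tub_2: second tub, the same in all ways: 62 mm in diameter, 46 mm high, origin at the centre of its underside
- tin: bystander, not packed: a flat dark steel tin 84 mm in diameter, 34 mm high, wider and lower than the tubs, standing among the carton and tubs. Origin at the centre of its underside
- can: bystander: upright metal drink can, 66 mm in diameter, 115 mm high, origin under its centre
- drink: bystander: upright bottle, 62 mm in diameter, 190 mm high, origin under its centre
- tape_roll: bystander: cardboard tape core lying flat, 100 mm outside diameter, 48 mm high, origin under its centre
- bar_box: bystander: flat pale paper box 95 (x) x 60 (y) x 22 mm high, smaller and flatter than the cartons, lying among the carton and tubs, origin under its centre
There are look-alikes about, which are no part of the job. What is shaped like the tub_2 but blue or purple is not meant.

How it is judged:
By the outcome, as a careful person would: the job done as asked, in the order asked, and still so for the second after the job is handed in, with the robot touching nothing.
It also fails if it takes over 72 s, if anything falls off the work surface, if the arm or the gripper's body presses on something with over 40 N, if the wrist force passes 120 N, or if a joint passes its speed limit or range.

## Robot

A 7-joint arm with a two-finger parallel gripper is mounted at the origin on the work surface. World frame = base frame: x ahead of the robot, y to its left, z up, the work surface at z = 0. Lengths are in m, angles in rad, forces in N, time in s.
With the tool pointing down it reaches from about 0.4 to 0.875 m from the base axis. Payload 4.4 kg.
Tool frame: the origin (TCP) lies at the very end of the fingers, on their centre line; the grasp point (between the pads) lies 19 mm behind it; z points along the fingers, y is the line along which they close (so a half turn about z gives the same grasp; the last joint's range is limited). The gripper opens to 85 mm and grips with 20 to 120 N. Pads are 22 mm wide; open, the fingers measure 114 mm over their backs; the gripper's body (76 mm by 85 mm) begins 54 mm behind the grasp point. The pads swing forward as they close: fully open they stand 13 mm farther back than shut.
Start: joints at [1.107, 0.628, 0.038, 1.517, -0.027, 0.996, -0.02], TCP at [0.252, -0.599, 0.231] pointing down, gripper open.
Joint ranges: [-3.06, 3.06], [-0.37, 2.12], [-1.25, 1.32], [0.18, 2.47], [-1.1, 4.24], [0.23, 1.98], [-2.94, 2.94]. Speed limits (rad/s): [2.57, 2.57, 3.14, 3.14, 3.14, 3.14, 3.14].

## Interface

Orientations are given as [roll, pitch, yaw] about the fixed x, y, z axes, in that order (R = Rz(yaw) Ry(pitch) Rx(roll)).
In Python, from station import ctrl gives the robot as it stands.
- The arm moves only by the tool carry_out, never from a script. Its argument "rows" is a list of rows, each a list of 3 entries, a list of its own where there are three numbers: the opening, from 0 (shut) to 1 (fully open), then the shift along the tool's x, y, z in m, then the turn, a rotation vector about the tool's x, y, z in rad. A call has 1 to 20 rows; each row is the pose to reach, as a shift and turn from the pose commanded when the call began, along the tool's axes at that moment; what a row does not reach only later rows make up. A row lasts 1/12 s, in which the tool goes at most 41.7 mm and 7.16 degrees, less where a joint would pass 70% of its speed; a pose out of reach is approached as far as the arm can. A call with a gripper value outside its range is refused whole. The fingers move at their own pace and stop on an object; "grip_force" is the grip in N (left out, the last holds). Time passes only in rows, so rows that repeat a pose let the fingers close. It gives the time, the measured TCP pose, the force, the opening and the grip force at its end, in the units of the state.
- ctrl.observe(): the state, without advancing time (a new reading comes with each control period).
- ctrl.get_image(name): name is "side" or "top" or "wrist"; returns a dict with "img" (420x560x3 uint8, red, green, blue), "mtx" (3x3 intrinsics, pixels), "position" and "rotation" of the camera in the world. Camera axes: x right, y up, looking along -z (the intrinsics and any distortion apply to the point x, -y, -z); pixel columns grow to the right and rows downward; lengths in m; the calibration is good to about 2 mm. A picture is of the moment at which its call begins. There is no depth.
- ctrl.sign_off(): hands the job in; it is judged then, once.
The state is a dict: "time_s": time; "q": joint angles; "qd": joint speeds; "joint_torque": joint torques, N m; "ee_pos": TCP position; "tcp_rot": TCP orientation; "ft_force": force on the tool from outside, world axes, zero at the start; "wrist_torque": the same for the moment, N m; "gripper_width": finger opening in m; "gripper_force": force on a finger pad.
Only numpy, scipy, OpenCV 4.12 (cv2) and the standard library are available. Lean on these libraries where they do the work, as an engineer would, in place of code of your own. Each camera call takes 0.05 s, during which the arm holds its last target. There are 200 camera calls.

## Working session

There is one attempt and no reset: what is moved stays moved. The work goes in short steps, Python scripts to look and compute and a tool call to move; the robot and the scene stay as the last step left them, time stands still between calls to the robot, and variables do not carry over. Pictures are saved under pics/ and viewed, at most 10 in all, crops included, and the job is handed in when it is done.

Besides the shell and the picture viewer there is one more tool, called as name([rows], argument=value, ...), one row to a line, values as JSON. carry_out: Moves the arm, as the interface text tells. Its arguments: {"type":"object","properties":{"rows":{"type":"array"},"grip_force":{"type":"number"}},"required":["rows"]}

```bash
mkdir -p pics; ls
cat > h.py <<'E'
import numpy as np, cv2
from station import ctrl
def grab(n,f=None):
    d=ctrl.get_image(n)
    if f: cv2.imwrite('pics/'+f,cv2.cvtColor(d['img'],cv2.COLOR_RGB2BGR))
    return d
def cast(d,uv,z):
    uv=np.atleast_2d(np.array(uv,float)); K=np.array(d['mtx'])
    D=d.get('dist',None)
    p=np.linalg.solve(K,np.c_[uv,np.ones(len(uv))].T)
    r=np.array(d['rotation'])@(p*np.array([[1],[-1],[-1]])); o=np.array(d['position'])
    return (o[:,None]+r*((z-o[2])/r[2])).T
def proj(d,P):
    c=(np.atleast_2d(P)-np.array(d['position']))@np.array(d['rotation'])*[1,-1,-1]
    q=c@np.array(d['mtx']).T; return q[:,:2]/q[:,2:]
E
python3 - <<'E'
from h import *
for n in ('top','side','wrist'):
    d=grab(n,n+'0.png'); print(n,[k for k in d],np.round(d['position'],3),np.round(d['rotation'],3).tolist(),np.round(d['mtx'],1).tolist())
print(ctrl.observe())
E
```

```text
pics
top ['img', 'mtx', 'position', 'rotation'] [0.459 0.052 1.184] [0.083, 0.008, -1.562] [[502.8, 0.0, 276.8], [0.0, 502.8, 205.7], [0.0, 0.0, 1.0]]
side ['img', 'mtx', 'position', 'rotation'] [0.336 0.721 0.902] [0.682, -0.004, -2.845] [[403.9, 0.0, 276.0], [0.0, 403.9, 207.8], [0.0, 0.0, 1.0]]
wrist ['img', 'mtx', 'position', 'rotation'] [ 0.328 -0.566  0.374] [-0.328, 0.003, -1.174] [[373.9, 0.0, 271.7], [0.0, 373.9, 208.0], [0.0, 0.0, 1.0]]
{'time_s': 0.15, 'q': array([ 1.10718305,  0.62915934,  0.03847703,  1.5181136 , -0.02697489,
        0.99631698, -0.01999661]), 'qd': array([ 9.71680261e-04, -3.58530543e-03, -8.14595432e-05, -4.95957384e-03,
       -1.07644250e-04,  2.01353348e-03, -4.56508096e-05]), 'joint_torque': array([-1.51043832e-04, -5.63805807e+01,  1.22738276e+00, -1.93650931e+01,
        1.11650574e-02,  7.32492772e-03, -2.23123919e-06]), 'ee_pos': array([ 0.25163838, -0.5988052 ,  0.23059214]), 'tcp_rot': array([-3.14011472e+00,  4.60567302e-05,  3.97807762e-01]), 'ft_force': array([ 0.53589319,  0.76208295, -1.33538142]), 'wrist_torque': array([ 0.04445659, -0.00727971, -0.0042646 ]), 'gripper_force': 0.0, 'gripper_width': 0.08513188835920439}
```

View pics/top0.png

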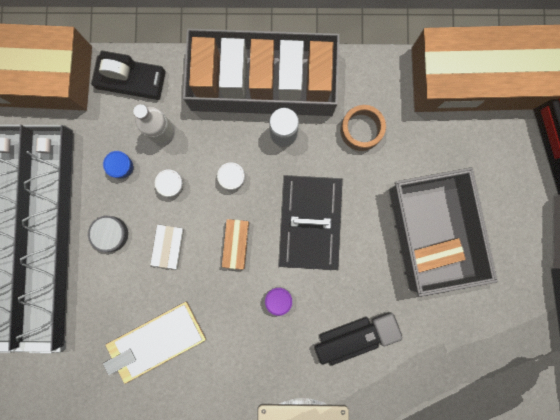

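View pics/side0.png

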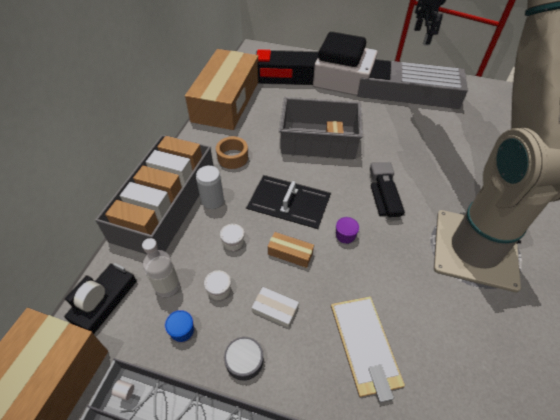

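The top view shows the tote with rim corners at about (396,185), (472,170), (494,285), (419,297), and the inner carton at (440,255). The loose carton is at (235,245), the divider at (311,222) and the white tubs at (168,183) and (231,177). The side view confirms these: tubs at (218,285) and (232,237), divider at (289,200).

```bash
cat > fix.py <<'E'
s=open('h.py').read()
s=s.replace("    d=ctrl.get_image(n)\n","    d=ctrl.get_image(n); d['rotation']=R.from_euler('xyz',d['rotation']).as_matrix()\n").replace("import numpy as np, cv2","import numpy as np, cv2\nfrom scipy.spatial.transform import Rotation as R")
s+='''
def blob(d,mask,win,amin=30):
    m=np.zeros(mask.shape,np.uint8); u0,v0,u1,v1=win; m[v0:v1,u0:u1]=mask[v0:v1,u0:u1]
    m=cv2.morphologyEx(m,cv2.MORPH_CLOSE,np.ones((5,5)))
    c=max(cv2.findContours(m,cv2.RETR_EXTERNAL,cv2.CHAIN_APPROX_NONE)[0],key=cv2.contourArea)
    return c
def rect(d,c,z):
    P=cast(d,c[:,0,:],z)[:,:2]; (cx,cy),(w,h),a=cv2.minAreaRect((P*1000).astype(np.float32))
    if w<h: w,h,a=h,w,a+90
    return np.round([cx,cy,w,h,a],1)
def hsv(d): return cv2.cvtColor(d['img'],cv2.COLOR_RGB2HSV)
'''
open('h.py','w').write(s)
E
python3 fix.py
python3 - <<'E'
from h import *
d=grab('top'); H=hsv(d); h,s,v=cv2.split(H)
br=((h<35)&(s>80)&(v>60)).astype(np.uint8)*255
print('carton',rect(d,blob(d,br,(205,205,265,285)),.04))
print('carton_in',rect(d,blob(d,br,(405,230,475,280)),.044))
print('tape',rect(d,blob(d,br,(330,95,395,160)),.048))
print('divider',rect(d,blob(d,((v<55)).astype(np.uint8)*255,(265,165,352,282)),.005))
wh=((s<50)&(v>130)).astype(np.uint8)*255
print('handle',rect(d,blob(d,wh,(285,210,338,235)),.045))
for w in ((148,165,190,205),(212,158,250,198)): print('tub',rect(d,blob(d,wh,w),.046))
print('rim',cast(d,[(396,185),(472,170),(494,285),(419,297)],.1).round(3).tolist())
e=grab('side');h,s,v=cv2.split(hsv(e));wh=((s<50)&(v>130)).astype(np.uint8)*255
for w in ((200,268,236,302),(217,220,250,252)): print('tub side',rect(e,blob(e,wh,w),.046))
br=((h<35)&(s>80)&(v>60)).astype(np.uint8)*255
print('carton side',rect(e,blob(e,br,(262,230,320,268)),.03))
for n,P in (('can',(284,123,.115)),('bottle',(142,112,.19)),('purple',(278,301,.046)),('box',(167,247,.022))): print(n,cast(d,P[:2],P[2]).round(3))
big=cv2.resize(d['img'][140:320,190:510],None,fx=2.5,fy=2.5,interpolation=cv2.INTER_CUBIC)
cv2.imwrite('pics/crop1.png',big[:,:,::-1])
E
```

```text
carton [465.6 141.2 109.4  19.9 175.1]
carton_in [ 462.5 -300.2  106.7   19.6  105.6]
tape [ 737.2 -133.6  105.4   97.5  135.7]
divider [510.6 -15.4  56.4   6.7  87.1]
handle [518.1 -14.1  89.3  22.9  87.3]
tub [601.4 310.4  95.5  89.7  90.4]
tub [618.5 169.   90.3  84.8   0.7]
rim [[0.597, -0.196, 0.1], [0.631, -0.361, 0.1], [0.384, -0.402, 0.1], [0.358, -0.242, 0.1]]
tub side [601.5 318.8  92.5  84.9 110.6]
tub side [616.8 175.5 101.2  85.1 109.4]
carton side [466.2 162.6 115.2  72.3 175.2]
can [[0.728 0.048 0.115]]
bottle [[0.73  0.335 0.19 ]]
purple [[0.341 0.058 0.046]]
box [[0.459 0.315 0.022]]
```

View pics/crop1.png

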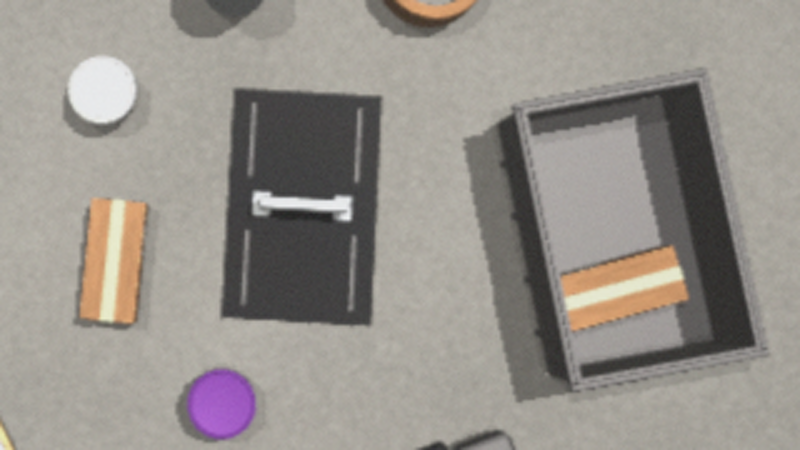

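The enlarged crop gives these corners, in crop pixels:
- **Carton:** (92,199), (147,203), (134,323), (79,320)
- **Plate:** (235,89), (381,97), (371,324), (222,317)
- **Rim:** (515,106), (703,70), (766,352), (578,390)
- **Inner carton:** (559,274), (673,246), (686,298), (571,329)

Run:
```python
from h import *
d=grab('top'); h,s,v=cv2.split(hsv(d))
def Q(p): return np.array(p)/2.5+[190,140]-0.3
def rc(n,p,z):
    P=cast(d,Q(p),z)[:,:2].astype(np.float32); c=P.mean(0)
    e=[np.linalg.norm(P[i]-P[(i+1)%4])*1000 for i in range(4)]
    L=(P[0]+P[1]-P[2]-P[3]); S=P[0]+P[3]-P[1]-P[2]
    print(n,c.round(4),'edges',np.round(e),'dir01-23 deg',np.degrees(np.arctan2(L[1],L[0])).round(1),'dir0-1',np.degrees(np.arctan2(S[1],S[0])).round(1))
rc('carton',[(92,199),(147,203),(134,323),(79,320)],.04)
rc('div',[(235,89),(381,97),(371,324),(222,317)],.005)
rc('rim',[(515,106),(703,70),(766,352),(578,390)],.1)
rc('cin',[(559,274),(673,246),(686,298),(571,329)],.044)
print('handle',cast(d,Q([(258,202),(347,206)]),.045).round(4).tolist())
wh=((s<40)&(v>175)).astype(np.uint8)*255
for w in ((148,165,190,205),(212,158,250,198)):
    c=blob(d,wh,w); (u,vv),r=cv2.minEnclosingCircle(c); print('tub',cast(d,(u,vv),.046).round(4),r, rect(d,c,.046))
print(R.from_euler('xyz',ctrl.observe()['tcp_rot']).as_matrix().round(3))
```

```text
carton [0.4668 0.157 ] edges [ 50. 109.  50. 110.] dir01-23 deg -5.3 dir0-1 86.8
div [ 0.5201 -0.0167] edges [138. 213. 139. 215.] dir01-23 deg -2.7 dir0-1 87.5
rim [ 0.4983 -0.3015] edges [166. 247. 164. 248.] dir01-23 deg 11.5 dir0-1 101.6
cin [ 0.4475 -0.3026] edges [106.  48. 107.  50.] dir01-23 deg 12.2 dir0-1 104.8
handle [[0.5212, 0.0258, 0.045], [0.5182, -0.0549, 0.045]]
tub [[0.6024 0.3092 0.046 ]] 27.586328506469727 [601.4 310.9  94.3  89.7  90.4]
tub [[0.6183 0.17   0.046 ]] 26.53780746459961 [6.185e+02 1.691e+02 8.980e+01 8.500e+01 4.000e-01]
[[ 0.922  0.387 -0.   ]
 [ 0.387 -0.922  0.001]
 [ 0.    -0.001 -1.   ]]
```

```bash
cat >> h.py <<'E'
def go(*T):
    "T: (x,y,z,yaw_deg) -> tool shift, rz, rows needed"
    o=ctrl.observe(); M=R.from_euler('xyz',o['tcp_rot']); p=np.array(o['ee_pos']); q=p; y0=M.as_euler('xyz')[2]; ly=0
    print('at',p.round(4),np.degrees(o['tcp_rot']).round(1),'t',o['time_s'],'w',round(o['gripper_width'],4),'F',o['ft_force'].round(1))
    for t in T:
        s=M.inv().apply(np.array(t[:3])-p); rz=-((np.radians(t[3])-y0+np.pi)%(2*np.pi)-np.pi)
        n=max(np.linalg.norm(np.array(t[:3])-q)/.0417,abs(rz-ly)/.125); q=np.array(t[:3]); ly=rz
        print(s.round(4).tolist(),'rz',round(rz,3),'rows',round(n,1))
E
python3 - <<'E'
from h import *
go((.45,-.15,.2,-4.9),(.4668,.157,.16,-4.9),(.4668,.157,.012,-4.9))
d=grab('top')
print(cast(d,[(230.6,175.9),(168.3,182.8)],.046).round(4))
E
```

```text
at [ 0.2518 -0.599   0.231 ] [-180.    -0.    22.8] t 0.3 w 0.0852 F [ 0.2  0.3 -0.4]
[0.3567, -0.3372, 0.0312] rz 0.483 rows 11.8
[0.4911, -0.6137, 0.0714] rz 0.483 rows 7.4
[0.4911, -0.6136, 0.2194] rz 0.483 rows 3.5
[[0.622  0.1687 0.046 ]
 [0.6051 0.3108 0.046 ]]
```

carry_out([
  [1,[0.357,-0.337,0.031],[0,0,0.483]],
  [1,[0.357,-0.337,0.031],[0,0,0.483]],
  [1,[0.357,-0.337,0.031],[0,0,0.483]],
  [1,[0.357,-0.337,0.031],[0,0,0.483]],
  [1,[0.357,-0.337,0.031],[0,0,0.483]],
  [1,[0.357,-0.337,0.031],[0,0,0.483]],
  [1,[0.357,-0.337,0.031],[0,0,0.483]],
  [1,[0.357,-0.337,0.031],[0,0,0.483]],
  [1,[0.357,-0.337,0.031],[0,0,0.483]],
  [1,[0.357,-0.337,0.031],[0,0,0.483]],
  [1,[0.357,-0.337,0.031],[0,0,0.483]],
  [1,[0.491,-0.614,0.071],[0,0,0.483]],
  [1,[0.491,-0.614,0.071],[0,0,0.483]],
  [1,[0.491,-0.614,0.071],[0,0,0.483]],
  [1,[0.491,-0.614,0.071],[0,0,0.483]],
  [1,[0.491,-0.614,0.071],[0,0,0.483]],
  [1,[0.491,-0.614,0.071],[0,0,0.483]],
  [1,[0.491,-0.614,0.071],[0,0,0.483]],
  [1,[0.491,-0.614,0.071],[0,0,0.483]],
  [1,[0.491,-0.614,0.071],[0,0,0.483]],
])

```text
time_s: 2.02
ee_pos: [0.4666, 0.1657, 0.1598]
tcp_rot: [-3.137, -0.0, -0.075]
ft_force: [0.3, -0.3, -0.6]
gripper_width: 0.0857
gripper_force: 0.0
```

Run:
```python
from h import *
d=grab('wrist','w1.png'); h,s,v=cv2.split(hsv(d))
go((.4668,.157,.012,-4.9))
print(proj(d,[[.4668,.157,.04]]))
br=((h<35)&(s>80)&(v>60)).astype(np.uint8)*255
c=max(cv2.findContours(cv2.morphologyEx(br,cv2.MORPH_CLOSE,np.ones((31,31))),cv2.RETR_EXTERNAL,cv2.CHAIN_APPROX_NONE)[0],key=cv2.contourArea)
print(rect(d,c,.04), cv2.boundingRect(c))
```

```text
at [0.4665 0.164  0.1598] [-179.8   -0.    -4.3] t 2.0667 w 0.0852 F [ 0.3  0.6 -0.4]
[0.0008, 0.0075, 0.1477] rz 0.01 rows 3.5
[[285.4232059 198.1189125]]
[468.1 158.9 112.1  49.7 175. ] (249, 119, 72, 147)
```

View pics/w1.png

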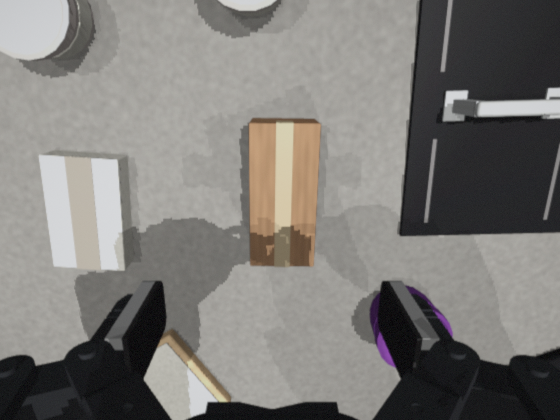

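The wrist view shows the carton centred at about (284,193) between the open fingers. It casts to within 2 mm of the top-view estimate, so I'll descend and grip.

carry_out([
  [1,[0.001,0,0.08],[0,0,0.0]],
  [1,[0.001,0,0.08],[0,0,0.0]],
  [1,[0.001,0,0.148],[0,0,0.0]],
  [1,[0.001,0,0.148],[0,0,0.0]],
  [1,[0.001,0,0.148],[0,0,0.0]],
  [1,[0.001,0,0.148],[0,0,0.0]],
  [0.3,[0.001,0,0.148],[0,0,0.0]],
  [0.3,[0.001,0,0.148],[0,0,0.0]],
  [0.3,[0.001,0,0.148],[0,0,0.0]],
  [0.3,[0.001,0,0.148],[0,0,0.0]],
  [0.3,[0.001,0,0.148],[0,0,0.0]],
  [0.3,[0.001,0,0.148],[0,0,0.0]],
], grip_force=40)

```text
time_s: 3.07
ee_pos: [0.4691, 0.1574, 0.0144]
tcp_rot: [-3.14, -0.004, -0.085]
ft_force: [-1.1, -0.5, 6.8]
gripper_width: 0.049
gripper_force: 41.1
```

Run:
```python
from h import *
a=np.radians(11.5); C=np.array([.4983,-.3015]); u=np.array([np.cos(a),np.sin(a)]); v=np.array([-u[1],u[0]])
t=C+.053*u; print(t)
go((.4668,.157,.17,-4.9),(*t,.17,101.5))
```

```text
[ 0.55023601 -0.2909335 ]
at [0.4691 0.1574 0.0144] [-179.9   -0.2   -4.9] t 3.0667 w 0.049 F [-1.1 -0.5  6.8]
[-0.0017, 0.0003, -0.1556] rz 0.0 rows 3.7
[0.1196, 0.4395, -0.1558] rz -1.857 rows 14.9
```

carry_out([
  [0.3,[0,0,-0.08],[0,0,0]],
  [0.3,[0,0,-0.08],[0,0,0]],
  [0.3,[0,0,-0.156],[0,0,0]],
  [0.3,[0.12,0.44,-0.156],[0,0,-1.857]],
  [0.3,[0.12,0.44,-0.156],[0,0,-1.857]],
  [0.3,[0.12,0.44,-0.156],[0,0,-1.857]],
  [0.3,[0.12,0.44,-0.156],[0,0,-1.857]],
  [0.3,[0.12,0.44,-0.156],[0,0,-1.857]],
  [0.3,[0.12,0.44,-0.156],[0,0,-1.857]],
  [0.3,[0.12,0.44,-0.156],[0,0,-1.857]],
  [0.3,[0.12,0.44,-0.156],[0,0,-1.857]],
  [0.3,[0.12,0.44,-0.156],[0,0,-1.857]],
  [0.3,[0.12,0.44,-0.156],[0,0,-1.857]],
  [0.3,[0.12,0.44,-0.156],[0,0,-1.857]],
  [0.3,[0.12,0.44,-0.156],[0,0,-1.857]],
  [0.3,[0.12,0.44,-0.156],[0,0,-1.857]],
  [0.3,[0.12,0.44,-0.156],[0,0,-1.857]],
  [0.3,[0.12,0.44,-0.156],[0,0,-1.857]],
  [0.3,[0.12,0.44,-0.156],[0,0,-1.857]],
  [0.3,[0.12,0.44,-0.156],[0,0,-1.857]],
])

```text
time_s: 4.73
ee_pos: [0.5493, -0.292, 0.1689]
tcp_rot: [-3.141, 0.001, 1.768]
ft_force: [0.1, -0.4, -3.0]
gripper_width: 0.0493
gripper_force: 44.2
```

Run:
```python
from h import *
d=grab('wrist','w2.png')
go((.5502,-.2909,.019,101.5))
```

```text
at [ 0.5494 -0.2919  0.1688] [-180.     0.   101.3] t 4.7833 w 0.0493 F [-0.7  0.3 -1.8]
[0.0009, 0.001, 0.1498] rz -0.003 rows 3.6
```

View pics/w2.png

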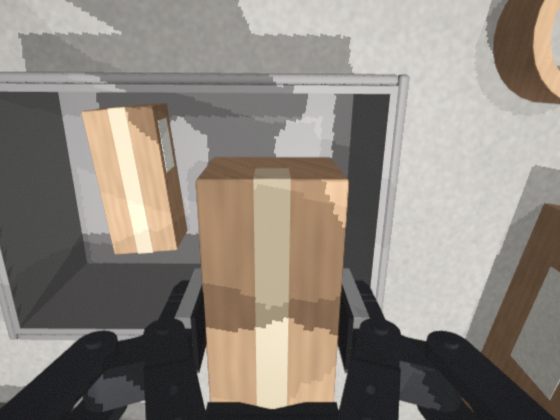

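Wrist view: the held carton is square to the tote. The rim's outer corners show at about (407,77) and (11,338), so I'll check the centre from them before lowering.

Run:
```python
from h import *
d=grab('wrist')
P=cast(d,[(407,77),(11,338),(20,77)],.1); print(P.round(4)); c=(P[0]+P[1])/2; print(c, np.linalg.norm(P[0]-P[1])); e=P[0]-P[2]; print(np.degrees(np.arctan2(e[1],e[0])))
Q=cast(d,[(86,112),(167,104),(177,247),(116,253),],.044); print(Q.round(4))
```

```text
[[ 0.6038 -0.1937  0.1   ]
 [ 0.3916 -0.4072  0.1   ]
 [ 0.4002 -0.2344  0.1   ]]
[ 0.49771032 -0.30044756  0.1       ] 0.30102293727913876
11.301425381092166
[[ 0.4099 -0.2554  0.044 ]
 [ 0.4648 -0.2389  0.044 ]
 [ 0.4843 -0.3456  0.044 ]
 [ 0.4375 -0.3603  0.044 ]]
```

carry_out([
  [0.3,[0.001,0.001,0.04],[0,0,0]],
  [0.3,[0.001,0.001,0.08],[0,0,0]],
  [0.3,[0.001,0.001,0.115],[0,0,0]],
  [0.3,[0.001,0.001,0.135],[0,0,0]],
  [0.3,[0.001,0.001,0.142],[0,0,0]],
  [0.3,[0.001,0.001,0.146],[0,0,0]],
  [0.3,[0.001,0.001,0.149],[0,0,0]],
  [0.3,[0.001,0.001,0.15],[0,0,0]],
  [0.3,[0.001,0.001,0.15],[0,0,0]],
])

```text
time_s: 5.58
ee_pos: [0.5497, -0.2913, 0.0193]
tcp_rot: [-3.14, 0.001, 1.771]
ft_force: [-5.0, 0.6, -4.3]
gripper_width: 0.0493
gripper_force: 44.5
```

carry_out([
  [0.3,[0,0,0.001],[0,0,0]],
  [0.3,[0,0,0.002],[0,0,0]],
  [0.3,[0,0,0.002],[0,0,0]],
])

```text
time_s: 5.83
ee_pos: [0.5497, -0.2916, 0.0185]
tcp_rot: [-3.14, 0.002, 1.77]
ft_force: [-7.9, 0.0, 5.4]
gripper_width: 0.0495
gripper_force: 45.1
```

carry_out([
  [0.75,[0,0,0],[0,0,0]],
  [0.75,[0,0,0],[0,0,0]],
  [0.75,[0,0,0],[0,0,0]],
  [0.75,[0,0,-0.03],[0,0,0]],
  [0.75,[0,0,-0.07],[0,0,0]],
  [0.75,[0,0,-0.11],[0,0,0]],
  [0.75,[0,0,-0.15],[0,0,0]],
  [0.75,[0,0,-0.19],[0,0,0]],
  [0.75,[-0.03,0,-0.23],[0,0,0]],
  [0.75,[-0.03,0,-0.23],[0,0,0]],
])

```text
time_s: 6.67
ee_pos: [0.5618, -0.3246, 0.2561]
tcp_rot: [3.127, 0.013, 1.769]
ft_force: [1.1, -1.2, -0.1]
gripper_width: 0.0637
gripper_force: 0.0
```

Run:
```python
from h import *
d=grab('wrist','w3.png')
go((.52,-.016,.12,87.3))
```

```text
at [ 0.5608 -0.3248  0.2542] [179.3   0.7 101.3] t 6.7167 w 0.064 F [ 0.2 -1.3 -0.5]
[0.3123, 0.0188, 0.1308] rz 0.244 rows 8.1
```

View pics/w3.png

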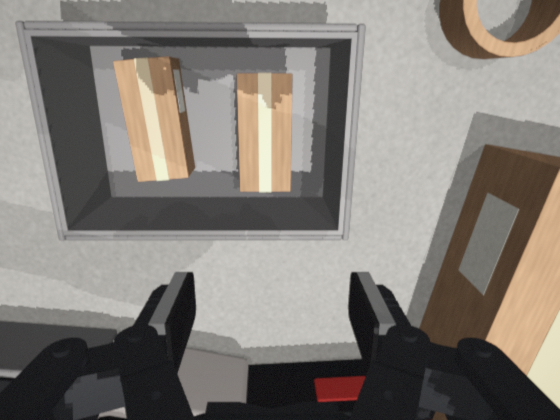

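Wrist view: both cartons lie flat side by side in the tote, at (153,120) and (265,132). All four rim corners are visible, at about (19,24), (363,27), (349,240) and (65,240).

Run:
```python
from h import *
d=grab('wrist')
P=cast(d,[(19,24),(363,27),(349,240),(65,240)],.1)[:,:2]; print(P.round(4),P.mean(0).round(4))
print([round(np.linalg.norm(P[i]-P[(i+1)%4]),4) for i in range(4)])
for a,b in((0,1),(3,2)): e=P[b]-P[a]; print(np.degrees(np.arctan2(e[1],e[0])).round(2))
```

```text
[[ 0.3623 -0.2414]
 [ 0.6039 -0.195 ]
 [ 0.638  -0.3592]
 [ 0.3972 -0.406 ]] [ 0.5003 -0.3004]
[np.float64(0.2461), np.float64(0.1677), np.float64(0.2454), np.float64(0.1683)]
10.87
11.0
```

carry_out([
  [0.75,[0.312,0.019,0.03],[0,0,0.244]],
  [0.75,[0.312,0.019,0.03],[0,0,0.244]],
  [0.75,[0.312,0.019,0.03],[0,0,0.244]],
  [0.75,[0.312,0.019,0.03],[0,0,0.244]],
  [0.75,[0.312,0.019,0.03],[0,0,0.244]],
  [0.75,[0.312,0.019,0.03],[0,0,0.244]],
  [0.75,[0.312,0.019,0.1],[0,0,0.244]],
  [0.75,[0.312,0.019,0.131],[0,0,0.244]],
  [0.75,[0.312,0.019,0.131],[0,0,0.244]],
  [0.75,[0.312,0.019,0.131],[0,0,0.244]],
  [0.75,[0.312,0.019,0.131],[0,0,0.244]],
])

```text
time_s: 7.68
ee_pos: [0.5105, -0.0085, 0.1134]
tcp_rot: [-3.136, -0.001, 1.532]
ft_force: [0.1, -0.7, 1.0]
gripper_width: 0.0639
gripper_force: 0.0
```

Run:
```python
from h import *
d=grab('wrist','w4.png')
go((.52,-.016,.023,87.3))
print(proj(d,[[.52,-.016,.045],[.5212,.0258,.045],[.5182,-.0549,.045]]).round(0))
```

```text
at [ 0.5124 -0.0099  0.115 ] [-179.9   -0.    87.6] t 7.7333 w 0.0639 F [0.1 0.3 1.6]
[-0.0057, 0.008, 0.092] rz 0.005 rows 2.2
[[288. 237.]
 [289. 170.]
 [287. 292.]]
```

View pics/w4.png

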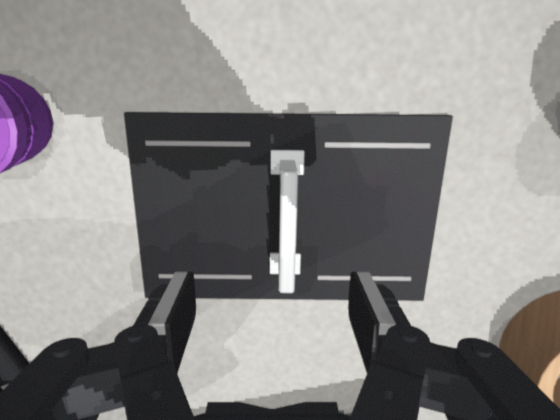

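Wrist view: the bar runs from (289,170) to (287,290), as predicted, and the finger midline is near column 272. I'll settle first, then correct.

carry_out([
  [0.75,[-0.006,0.007,0.03],[0,0,0]],
  [0.75,[-0.006,0.007,0.03],[0,0,0]],
  [0.75,[-0.006,0.007,0.03],[0,0,0]],
  [0.75,[-0.006,0.007,0.03],[0,0,0]],
])

```text
time_s: 8.07
ee_pos: [0.5204, -0.0174, 0.0869]
tcp_rot: [3.139, 0.0, 1.526]
ft_force: [0.0, 0.6, 0.1]
gripper_width: 0.064
gripper_force: 0.0
```

Run:
```python
from h import *
d=grab('wrist','w5.png')
P=cast(d,[(0,0)],.045)
h,s,v=cv2.split(hsv(d)); print(proj(d,[[.52,-.016,.045]]))
m=cv2.inRange(cv2.GaussianBlur(v,(3,3),0),130,255)
u,w=proj(d,[[.52,-.016,.045]])[0]; u,w=int(u),int(w)
for r in range(w-40,w+41,20):
    c=np.nonzero(m[r,u-40:u+40])[0]+u-40; print(r,c.min(),c.max(),cast(d,[(c.min(),r),(c.max(),r)],.045)[:,:2].round(4).tolist())
go((.52,-.016,.023,87.3))
```

```text
[[270.66832827 241.6400695 ]]
201 261 278 [[0.516, 0.0072], [0.5249, 0.0068]]
221 261 278 [[0.5154, -0.0039], [0.5244, -0.0043]]
241 261 278 [[0.5148, -0.0154], [0.524, -0.0158]]
261 254 286 [[0.5103, -0.0272], [0.5279, -0.028]]
281 254 285 [[0.5096, -0.0396], [0.5269, -0.0404]]
at [ 0.5205 -0.0171  0.0871] [179.8  -0.   87.5] t 8.1167 w 0.0643 F [-0.5  0.3  0.1]
[0.0011, -0.0008, 0.0641] rz 0.003 rows 1.5
```

carry_out([
  [0.75,[0.001,0,0.03],[0,0,0.003]],
  [0.75,[0.001,0,0.055],[0,0,0.003]],
  [0.75,[0.001,0,0.064],[0,0,0.003]],
  [0.75,[0.001,0,0.064],[0,0,0.003]],
  [0,[0.001,0,0.064],[0,0,0.003]],
  [0,[0.001,0,0.064],[0,0,0.003]],
  [0,[0.001,0,0.064],[0,0,0.003]],
  [0,[0.001,0,0.064],[0,0,0.003]],
  [0,[0.001,0,0.064],[0,0,0.003]],
  [0,[0.001,0,0.064],[0,0,0.003]],
  [0,[0.001,0,0.064],[0,0,0.003]],
  [0,[0.001,0,0.064],[0,0,0.003]],
], grip_force=60)

```text
time_s: 9.12
ee_pos: [0.5203, -0.0158, 0.0224]
tcp_rot: [3.14, 0.0, 1.525]
ft_force: [-1.5, 0.2, 6.0]
gripper_width: 0.0085
gripper_force: 58.7
```

Run:
```python
from h import *
go((.5195,-.016,.18,87.3),(.499,-.301,.18,101.2))
```

```text
at [ 0.5203 -0.0158  0.0224] [179.9   0.   87.4] t 9.1167 w 0.0085 F [-1.5  0.2  6. ]
[-0.0003, -0.0005, -0.1576] rz 0.001 rows 3.8
[-0.2859, -0.0078, -0.1575] rz -0.242 rows 6.9
```

carry_out([
  [0,[0,0,-0.02],[0,0,0]],
  [0,[0,0,-0.055],[0,0,0]],
  [0,[0,0,-0.095],[0,0,0]],
  [0,[0,0,-0.13],[0,0,0]],
  [0,[-0.015,0,-0.158],[0,0,0]],
  [0,[-0.045,-0.001,-0.158],[0,0,-0.04]],
  [0,[-0.08,-0.002,-0.158],[0,0,-0.08]],
  [0,[-0.115,-0.003,-0.158],[0,0,-0.12]],
  [0,[-0.15,-0.004,-0.158],[0,0,-0.16]],
  [0,[-0.185,-0.005,-0.158],[0,0,-0.2]],
  [0,[-0.22,-0.006,-0.158],[0,0,-0.242]],
  [0,[-0.25,-0.007,-0.158],[0,0,-0.242]],
  [0,[-0.275,-0.008,-0.158],[0,0,-0.242]],
  [0,[-0.286,-0.008,-0.158],[0,0,-0.242]],
  [0,[-0.286,-0.008,-0.158],[0,0,-0.242]],
  [0,[-0.286,-0.008,-0.158],[0,0,-0.242]],
  [0,[-0.286,-0.008,-0.158],[0,0,-0.242]],
])

```text
time_s: 10.53
ee_pos: [0.4989, -0.2985, 0.1794]
tcp_rot: [3.141, -0.002, 1.769]
ft_force: [-0.0, 0.3, -2.2]
gripper_width: 0.0089
gripper_force: 59.1
```

Run:
```python
from h import *
d=grab('wrist','w6.png')
go((.499,-.301,.07,101.2))
```

```text
at [ 0.4991 -0.2984  0.1795] [ 1.800e+02 -1.000e-01  1.014e+02] t 10.5833 w 0.0086 F [ 0.2  0.7 -2.8]
[-0.0027, -0.0006, 0.1095] rz 0.004 rows 2.6
```

View pics/w6.png

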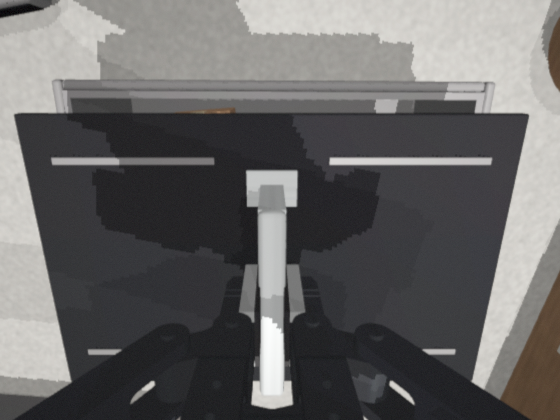

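Wrist view: the plate's front corners are at (17,115) and (528,115), and the rim's outer corners behind it are at (54,82) and (494,83).

Run:
```python
from h import *
d=grab('wrist')
o=ctrl.observe(); M=R.from_euler('xyz',o['tcp_rot']); p=o['ee_pos']
for px,z in (([(17,115),(528,115)],.162),([(54,82),(494,83)],.1)):
    P=cast(d,px,z); T=M.inv().apply(P-p); print(P.round(4).tolist(),T.round(4).tolist(), 'mid',T.mean(0).round(4),'len',np.linalg.norm(P[0]-P[1]).round(4),'ang',np.degrees(np.arctan2(T[1,0]-T[0,0],T[1,1]-T[0,1])).round(2))
```

```text
[[0.3805, -0.2509, 0.162], [0.5909, -0.2085, 0.162]] [[0.0703, -0.1067, 0.0175], [0.0702, 0.1078, 0.0176]] mid [0.0702 0.0005 0.0176] len 0.2146 ang -0.03
[[0.3619, -0.2411, 0.1], [0.6062, -0.1925, 0.1]] [[0.0834, -0.1231, 0.0796], [0.0827, 0.126, 0.0796]] mid [0.0831 0.0015 0.0796] len 0.2491 ang -0.16
```

carry_out([
  [0,[-0.002,0.001,0.01],[0,0,0.002]],
  [0,[-0.002,0.001,0.03],[0,0,0.002]],
  [0,[-0.002,0.001,0.045],[0,0,0.002]],
  [0,[-0.002,0.001,0.055],[0,0,0.002]],
  [0,[-0.002,0.001,0.065],[0,0,0.002]],
  [0,[-0.002,0.001,0.075],[0,0,0.002]],
  [0,[-0.002,0.001,0.085],[0,0,0.002]],
  [0,[-0.002,0.001,0.095],[0,0,0.002]],
  [0,[-0.002,0.001,0.102],[0,0,0.002]],
  [0,[-0.002,0.001,0.107],[0,0,0.002]],
  [0,[-0.002,0.001,0.11],[0,0,0.002]],
  [0,[-0.002,0.001,0.111],[0,0,0.002]],
  [0,[-0.002,0.001,0.111],[0,0,0.002]],
])

```text
time_s: 11.72
ee_pos: [0.5, -0.3028, 0.0684]
tcp_rot: [3.141, 0.0, 1.765]
ft_force: [0.0, -0.5, -0.8]
gripper_width: 0.0083
gripper_force: 59.1
```

carry_out([
  [0,[0.001,0,0.001],[0,0,0]],
  [0,[0.001,0,0.002],[0,0,0]],
  [0,[0.001,0,0.003],[0,0,0]],
  [0,[0.001,0,0.003],[0,0,0]],
])

```text
time_s: 12.05
ee_pos: [0.5, -0.3018, 0.0665]
tcp_rot: [3.141, 0.001, 1.765]
ft_force: [-1.7, 1.1, 5.6]
gripper_width: 0.0087
gripper_force: 60.0
```

carry_out([
  [0.5,[0,0,0],[0,0,0]],
  [0.5,[0,0,0],[0,0,0]],
  [0.5,[0,0,0],[0,0,0]],
  [0.5,[0,0,-0.03],[0,0,0]],
  [0.5,[0,0,-0.07],[0,0,0]],
  [0.5,[0,0,-0.11],[0,0,0]],
  [1,[0,0,-0.15],[0,0,0]],
  [1,[-0.02,0,-0.19],[0,0,0]],
  [1,[-0.02,0,-0.19],[0,0,0]],
  [1,[-0.02,0,-0.19],[0,0,0]],
])

```text
time_s: 12.88
ee_pos: [0.5049, -0.3235, 0.258]
tcp_rot: [3.137, 0.005, 1.762]
ft_force: [-0.4, -0.1, -1.0]
gripper_width: 0.0855
gripper_force: 0.0
```

Run:
```python
from h import *
d=grab('wrist','w7.png')
go((.622,.1687,.17,70),)
```

```text
at [ 0.5035 -0.322   0.2558] [1.80e+02 1.00e-01 1.01e+02] t 12.9333 w 0.0853 F [-0.2  0.4  0.1]
[0.459, 0.2103, 0.0854] rz 0.542 rows 12.3
```

View pics/w7.png

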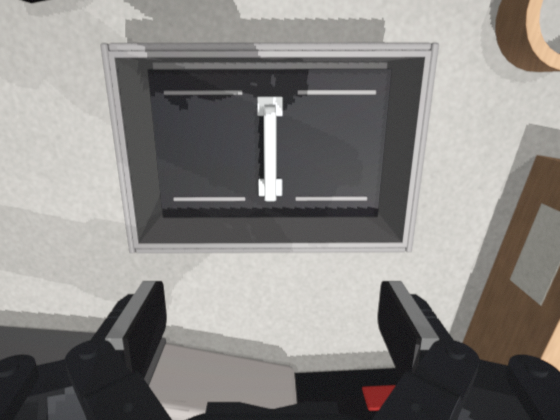

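Wrist view: the divider lies square and level in the tote, with the plate spanning about (150,68) to (385,215) and the handle at (270,150). Next is the nearer tub.

carry_out([
  [1,[0.459,0.21,0.085],[0,0,0.542]],
  [1,[0.459,0.21,0.085],[0,0,0.542]],
  [1,[0.459,0.21,0.085],[0,0,0.542]],
  [1,[0.459,0.21,0.085],[0,0,0.542]],
  [1,[0.459,0.21,0.085],[0,0,0.542]],
  [1,[0.459,0.21,0.085],[0,0,0.542]],
  [1,[0.459,0.21,0.085],[0,0,0.542]],
  [1,[0.459,0.21,0.085],[0,0,0.542]],
  [1,[0.459,0.21,0.085],[0,0,0.542]],
  [1,[0.459,0.21,0.085],[0,0,0.542]],
  [1,[0.459,0.21,0.085],[0,0,0.542]],
  [1,[0.459,0.21,0.085],[0,0,0.542]],
  [1,[0.459,0.21,0.085],[0,0,0.542]],
  [1,[0.459,0.21,0.085],[0,0,0.542]],
  [1,[0.459,0.21,0.085],[0,0,0.542]],
  [1,[0.459,0.21,0.085],[0,0,0.542]],
])

```text
time_s: 14.27
ee_pos: [0.6201, 0.1673, 0.1689]
tcp_rot: [-3.14, 0.003, 1.222]
ft_force: [0.4, -0.5, 0.5]
gripper_width: 0.0851
gripper_force: 0.0
```

```bash
cat > tub.py <<'E'
from h import *
import sys
d=grab('wrist',sys.argv[1]); g=cv2.cvtColor(d['img'],cv2.COLOR_RGB2GRAY)
x=np.array([float(sys.argv[2]),float(sys.argv[3]),.046]); u=proj(d,[x])[0]; r=np.linalg.norm(proj(d,[x+[0.031,0,0]])[0]-u)
print('pred',u.round(),r.round(1))
c=cv2.HoughCircles(cv2.GaussianBlur(g,(5,5),0),cv2.HOUGH_GRADIENT,1.2,40,param1=80,param2=20,minRadius=int(r*.85),maxRadius=int(r*1.15))
for k in (c[0] if c is not None else [])[:5]: print(k.round(1),cast(d,k[:2],.046).round(4))
go((x[0],x[1],.01,float(sys.argv[4])))
E
python3 tub.py w8.png .622 .1687 70
```

```text
pred [274. 196.] 42.0
[271.8 192.6  39.2] [[0.6212 0.172  0.046 ]]
[172.2   4.2  47.2] [[0.6045 0.3107 0.046 ]]
[501.  323.4  40.6] [[ 0.7628 -0.0013  0.046 ]]
at [0.6206 0.1668 0.1695] [-180.     0.2   69.9] t 14.3167 w 0.0853 F [-0.9 -0.3  0.5]
[0.0027, 0.0008, 0.1594] rz -0.001 rows 3.8
```

View pics/w8.png

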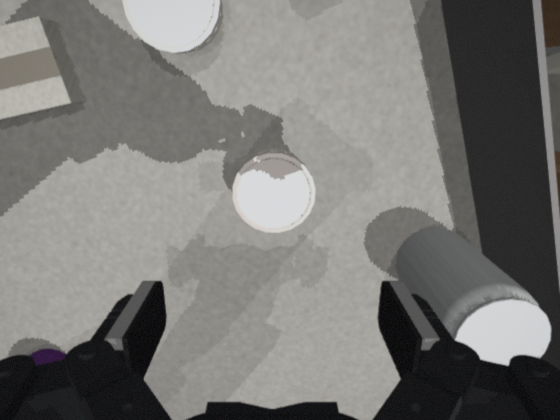

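The tub lid is centred at about (274,193), so I'll grip it there.

carry_out([
  [1,[0.004,0.001,0.04],[0,0,0]],
  [1,[0.004,0.001,0.08],[0,0,0]],
  [1,[0.004,0.001,0.12],[0,0,0]],
  [1,[0.004,0.001,0.15],[0,0,0]],
  [1,[0.004,0.001,0.161],[0,0,0]],
  [1,[0.004,0.001,0.161],[0,0,0]],
  [1,[0.004,0.001,0.161],[0,0,0]],
  [0.4,[0.004,0.001,0.161],[0,0,0]],
  [0.4,[0.004,0.001,0.161],[0,0,0]],
  [0.4,[0.004,0.001,0.161],[0,0,0]],
  [0.4,[0.004,0.001,0.161],[0,0,0]],
  [0.4,[0.004,0.001,0.161],[0,0,0]],
], grip_force=35)

```text
time_s: 15.32
ee_pos: [0.6252, 0.1733, 0.0121]
tcp_rot: [3.138, -0.002, 1.222]
ft_force: [-1.4, -0.1, 7.3]
gripper_width: 0.0611
gripper_force: 38.3
```

Run:
```python
from h import *
a=np.radians(11.2); C=np.array([.5,-.302]); u=np.array([np.cos(a),np.sin(a)])
print(C+.058*u,C-.058*u)
go((.622,.17,.17,70),(*(C+.058*u),.18,11.2))
```

```text
[ 0.5568954  -0.29073441] [ 0.4431046  -0.31326559]
at [0.6252 0.1733 0.0121] [ 1.798e+02 -1.000e-01  7.000e+01] t 15.3167 w 0.0611 F [-1.4 -0.1  7.3]
[-0.0038, -0.0013, -0.1579] rz 0.001 rows 3.8
[-0.4591, 0.0948, -0.1687] rz 1.027 rows 11.2
```

carry_out([
  [0.4,[0,0,-0.02],[0,0,0]],
  [0.4,[0,0,-0.06],[0,0,0]],
  [0.4,[0,0,-0.1],[0,0,0]],
  [0.4,[0,0,-0.14],[0,0,0]],
  [0.4,[-0.03,0.006,-0.169],[0,0,0.07]],
  [0.4,[-0.06,0.012,-0.169],[0,0,0.14]],
  [0.4,[-0.1,0.02,-0.169],[0,0,0.22]],
  [0.4,[-0.14,0.028,-0.169],[0,0,0.31]],
  [0.4,[-0.18,0.037,-0.169],[0,0,0.4]],
  [0.4,[-0.22,0.045,-0.169],[0,0,0.49]],
  [0.4,[-0.26,0.053,-0.169],[0,0,0.58]],
  [0.4,[-0.3,0.061,-0.169],[0,0,0.67]],
  [0.4,[-0.34,0.07,-0.169],[0,0,0.76]],
  [0.4,[-0.38,0.078,-0.169],[0,0,0.85]],
  [0.4,[-0.415,0.086,-0.169],[0,0,0.94]],
  [0.4,[-0.445,0.092,-0.169],[0,0,1.0]],
  [0.4,[-0.459,0.095,-0.169],[0,0,1.027]],
  [0.4,[-0.459,0.095,-0.169],[0,0,1.027]],
  [0.4,[-0.459,0.095,-0.169],[0,0,1.027]],
  [0.4,[-0.459,0.095,-0.169],[0,0,1.027]],
])

```text
time_s: 16.98
ee_pos: [0.557, -0.2886, 0.1787]
tcp_rot: [-3.14, -0.001, 0.199]
ft_force: [0.6, 1.2, -1.6]
gripper_width: 0.0611
gripper_force: 38.5
```

Run:
```python
from h import *
d=grab('wrist','w9.png')
go((.5569,-.2907,.061,11.2))
# bar, from the top view
e=grab('top','t9.png')
```

```text
at [ 0.5571 -0.2883  0.1786] [-1.799e+02 -1.000e-01  1.140e+01] t 17.0333 w 0.0612 F [ 0.4  0.9 -1.7]
[-0.0008, 0.0025, 0.1176] rz 0.004 rows 2.8
```

View pics/w9.png

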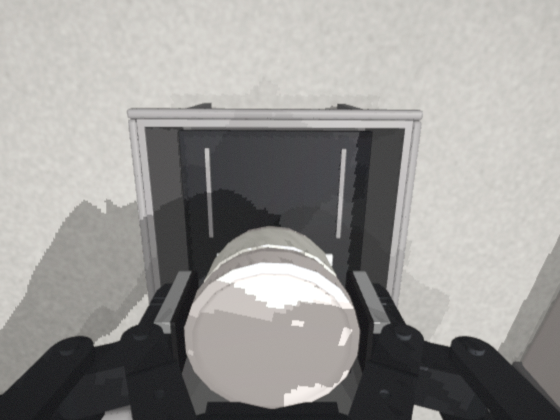

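Wrist view: the held tub's lid is at about (272,335), square over the far half of the divider, with the far rim at row 113. That was my 11th picture viewed, one over the limit, so from here I'll use numbers only.

Run:
```python
from h import *
d=grab('wrist'); o=ctrl.observe(); M=R.from_euler('xyz',o['tcp_rot'])
t=cast(d,[(272,335)],.2125); print(t.round(4), M.inv().apply(t-o['ee_pos']).round(4))
r=cast(d,[(130,112),(420,112)],.1); print(r.round(4),M.inv().apply(r-o['ee_pos']).round(4))
```

```text
[[ 0.5556 -0.288   0.2125]] [[-0.0012 -0.001  -0.034 ]]
[[ 0.6054 -0.1941  0.1   ]
 [ 0.6385 -0.3582  0.1   ]] [[ 0.0661 -0.0831  0.0787]
 [ 0.0661  0.0844  0.0785]]
```

carry_out([
  [0.4,[0,0.001,0.03],[0,0,0.003]],
  [0.4,[0,0.001,0.06],[0,0,0.003]],
  [0.4,[0,0.001,0.085],[0,0,0.003]],
  [0.4,[0,0.001,0.1],[0,0,0.003]],
  [0.4,[0,0.001,0.108],[0,0,0.003]],
  [0.4,[0,0.001,0.112],[0,0,0.003]],
  [0.4,[0,0.001,0.115],[0,0,0.003]],
  [0.4,[0,0.001,0.116],[0,0,0.003]],
  [0.4,[0,0.001,0.116],[0,0,0.003]],
])

```text
time_s: 17.88
ee_pos: [0.5571, -0.2921, 0.0632]
tcp_rot: [3.141, -0.001, 0.193]
ft_force: [0.9, -0.4, -1.3]
gripper_width: 0.061
gripper_force: 38.5
```

carry_out([
  [0.4,[0,0,0.001],[0,0,0]],
  [0.4,[0,0,0.002],[0,0,0]],
  [0.4,[0,0,0.003],[0,0,0]],
  [0.4,[0,0,0.003],[0,0,0]],
])

```text
time_s: 18.22
ee_pos: [0.5569, -0.2923, 0.0611]
tcp_rot: [3.14, -0.001, 0.193]
ft_force: [-1.7, 1.6, 7.1]
gripper_width: 0.0612
gripper_force: 39.3
```

carry_out([
  [0.9,[0,0,0],[0,0,0]],
  [0.9,[0,0,0],[0,0,0]],
  [0.9,[0,0,0],[0,0,0]],
  [0.9,[0,0,-0.01],[0,0,0]],
  [0.9,[0,0,-0.04],[0,0,0]],
  [0.9,[0,0,-0.08],[0,0,0]],
  [1,[0,0,-0.12],[0,0,0]],
  [1,[0,0,-0.12],[0,0,0]],
  [1,[0,0,-0.12],[0,0,0]],
])

```text
time_s: 18.97
ee_pos: [0.5582, -0.2929, 0.1829]
tcp_rot: [3.138, -0.005, 0.193]
ft_force: [0.0, 0.4, -0.4]
gripper_width: 0.0859
gripper_force: 0.0
```

Run:
```python
from h import *
go((.605,.311,.17,70))
for n,z in (('top',.095),('side',.095)):
    d=grab(n,n+'_a.png'); h,s,v=cv2.split(hsv(d)); u=proj(d,[[.557,-.292,z]])[0]; print(n,u.round(1))
    x,y=u.astype(int); m=((s<60)&(v>130)).astype(np.uint8)[y-22:y+23,x-22:x+23]; yy,xx=np.nonzero(m)
    print(len(xx)); 
    if len(xx): print(cast(d,[(np.median(xx)+x-22,np.median(yy)+y-22)],z).round(4))
```

```text
at [ 0.5582 -0.2929  0.1829] [179.8  -0.3  11. ] t 18.9667 w 0.0859 F [ 0.   0.4 -0.4]
[0.1614, -0.5839, 0.0115] rz -1.029 rows 14.5
top [440.1 203.9]
236
[[ 0.5406 -0.2958  0.095 ]]
side [301.7 115. ]
495
[[ 0.5723 -0.341   0.095 ]]
```

carry_out([
  [1,[0.161,-0.584,0.012],[0,0,-1.029]],
  [1,[0.161,-0.584,0.012],[0,0,-1.029]],
  [1,[0.161,-0.584,0.012],[0,0,-1.029]],
  [1,[0.161,-0.584,0.012],[0,0,-1.029]],
  [1,[0.161,-0.584,0.012],[0,0,-1.029]],
  [1,[0.161,-0.584,0.012],[0,0,-1.029]],
  [1,[0.161,-0.584,0.012],[0,0,-1.029]],
  [1,[0.161,-0.584,0.012],[0,0,-1.029]],
  [1,[0.161,-0.584,0.012],[0,0,-1.029]],
  [1,[0.161,-0.584,0.012],[0,0,-1.029]],
  [1,[0.161,-0.584,0.012],[0,0,-1.029]],
  [1,[0.161,-0.584,0.012],[0,0,-1.029]],
  [1,[0.161,-0.584,0.012],[0,0,-1.029]],
  [1,[0.161,-0.584,0.012],[0,0,-1.029]],
  [1,[0.161,-0.584,0.012],[0,0,-1.029]],
  [1,[0.161,-0.584,0.012],[0,0,-1.029]],
  [1,[0.161,-0.584,0.012],[0,0,-1.029]],
  [1,[0.161,-0.584,0.012],[0,0,-1.029]],
  [1,[0.161,-0.584,0.012],[0,0,-1.029]],
])

```text
time_s: 20.65
ee_pos: [0.6026, 0.3094, 0.1663]
tcp_rot: [-3.141, 0.003, 1.219]
ft_force: [-0.2, -0.2, 0.2]
gripper_width: 0.0855
gripper_force: 0.0
```

```bash
python3 tub.py w10.png .605 .311 70
python3 - <<'E'
from h import *
e=grab('top'); h,s,v=cv2.split(hsv(e)); z=.095
m=((s<60)&(v>110)).astype(np.uint8)*255
x,y=proj(e,[[.557,-.291,z]])[0].astype(int); w=e['img'][y-20:y+21:5,x-20:x+21:5].mean(2).astype(int); print(x,y); print(w)
E
```

```text
pred [275. 197.] 42.4
[271.8 192.6  40.6] [[0.6042 0.3148 0.046 ]]
[48.6 69.  44.6] [[0.4947 0.4458 0.046 ]]
[461.4  93.   44.6] [[0.7482 0.3366 0.046 ]]
at [0.6028 0.3095 0.1667] [-1.80e+02  1.00e-01  6.99e+01] t 20.7 w 0.0853 F [ 0.4 -0.8 -0.3]
[0.0024, 0.0016, 0.1567] rz -0.003 rows 3.8
439 203
[[ 62  78  81  73  63  69  69  66  54]
 [ 69  71  69  67  67  71  75  77  40]
 [ 70  71  71 160 228 222  82 120  46]
 [ 71  64 204 232 233 233 233 144  53]
 [ 53  87 233 234 234 233 234 209  63]
 [ 40  89 233 233 233 232 232 227  67]
 [ 42  48 204 234 235 233 231 107  88]
 [ 41  46  52 155 229 229 113  63  66]
 [ 66  47  44  39  65  61  66 201 100]]
```

The first tub stands where predicted in the top view. I'll grip the second the same way.

carry_out([
  [1,[0.004,0.001,0.04],[0,0,0]],
  [1,[0.004,0.001,0.08],[0,0,0]],
  [1,[0.004,0.001,0.12],[0,0,0]],
  [1,[0.004,0.001,0.148],[0,0,0]],
  [1,[0.004,0.001,0.158],[0,0,0]],
  [1,[0.004,0.001,0.158],[0,0,0]],
  [1,[0.004,0.001,0.158],[0,0,0]],
  [0.4,[0.004,0.001,0.158],[0,0,0]],
  [0.4,[0.004,0.001,0.158],[0,0,0]],
  [0.4,[0.004,0.001,0.158],[0,0,0]],
  [0.4,[0.004,0.001,0.158],[0,0,0]],
  [0.4,[0.004,0.001,0.158],[0,0,0]],
], grip_force=35)

```text
time_s: 21.75
ee_pos: [0.6065, 0.3164, 0.0122]
tcp_rot: [3.139, -0.003, 1.221]
ft_force: [0.6, -0.6, 7.0]
gripper_width: 0.0611
gripper_force: 38.5
```

Run:
```python
from h import *
go((.606,.312,.19,70),(.52,-.1,.19,40),(.4431,-.3133,.19,11.2))
```

```text
at [0.6065 0.3164 0.0122] [179.8  -0.2  70. ] t 21.75 w 0.0611 F [ 0.6 -0.6  7. ]
[-0.0037, 0.0015, -0.1778] rz -0.0 rows 4.3
[-0.4203, 0.0617, -0.179] rz 0.523 rows 10.1
[-0.647, 0.0625, -0.1797] rz 1.026 rows 5.4
```

carry_out([
  [0.4,[0,0,-0.02],[0,0,0]],
  [0.4,[0,0,-0.06],[0,0,0]],
  [0.4,[0,0,-0.1],[0,0,0]],
  [0.4,[0,0,-0.14],[0,0,0]],
  [0.4,[-0.025,0.002,-0.17],[0,0,0.03]],
  [0.4,[-0.055,0.005,-0.18],[0,0,0.08]],
  [0.4,[-0.09,0.009,-0.18],[0,0,0.14]],
  [0.4,[-0.13,0.013,-0.18],[0,0,0.2]],
  [0.4,[-0.17,0.017,-0.18],[0,0,0.27]],
  [0.4,[-0.21,0.02,-0.18],[0,0,0.33]],
  [0.4,[-0.25,0.024,-0.18],[0,0,0.4]],
  [0.4,[-0.29,0.028,-0.18],[0,0,0.46]],
  [0.4,[-0.33,0.032,-0.18],[0,0,0.52]],
  [0.4,[-0.37,0.036,-0.18],[0,0,0.59]],
  [0.4,[-0.41,0.04,-0.18],[0,0,0.66]],
  [0.4,[-0.445,0.043,-0.18],[0,0,0.72]],
  [0.4,[-0.475,0.046,-0.18],[0,0,0.77]],
  [0.4,[-0.5,0.048,-0.18],[0,0,0.81]],
  [0.4,[-0.515,0.05,-0.18],[0,0,0.83]],
  [0.4,[-0.515,0.05,-0.18],[0,0,0.83]],
])

```text
time_s: 23.42
ee_pos: [0.4745, -0.1902, 0.1902]
tcp_rot: [3.139, 0.0, 0.385]
ft_force: [0.3, -0.0, -1.9]
gripper_width: 0.0613
gripper_force: 38.7
```

Run:
```python
from h import *
go((.4431,-.3133,.18,11.2))
```

```text
at [ 0.4745 -0.1902  0.1902] [179.8   0.   22. ] t 23.4167 w 0.0613 F [ 0.3 -0.  -1.9]
[-0.0753, 0.1023, 0.0105] rz 0.189 rows 3.1
```

carry_out([
  [0.4,[-0.015,0.02,0.01],[0,0,0.04]],
  [0.4,[-0.035,0.05,0.01],[0,0,0.09]],
  [0.4,[-0.055,0.075,0.01],[0,0,0.14]],
  [0.4,[-0.068,0.093,0.01],[0,0,0.17]],
  [0.4,[-0.075,0.102,0.01],[0,0,0.189]],
  [0.4,[-0.075,0.102,0.01],[0,0,0.189]],
  [0.4,[-0.075,0.102,0.01],[0,0,0.189]],
  [0.4,[-0.075,0.102,0.01],[0,0,0.189]],
])

```text
time_s: 24.08
ee_pos: [0.4465, -0.3058, 0.1795]
tcp_rot: [-3.14, -0.001, 0.207]
ft_force: [-0.4, -0.3, -1.5]
gripper_width: 0.0611
gripper_force: 38.7
```

Run:
```python
from h import *
go((.4431,-.3133,.061,11.2))
d=grab('wrist','w11.png'); o=ctrl.observe()
# other tub's lid (z .095): visible white area ahead of held tub; far rim edge
print(proj(d,[[.557,-.292,.095],[.588,-.286,.095],[.6054,-.1941,.1],[.6385,-.3582,.1]]).round(0))
g=cv2.cvtColor(d['img'],cv2.COLOR_RGB2GRAY); c=int(proj(d,[[.557,-.292,.095]])[0,0])
print(g[40:300:6,c].tolist())
r=int(proj(d,[[.557,-.292,.095]])[0,1]); print(g[r,c-130:c+130:6].tolist(),r,c)
```

```text
at [ 0.4465 -0.3058  0.1795] [-1.799e+02 -1.000e-01  1.180e+01] t 24.0833 w 0.0611 F [-0.4 -0.3 -1.5]
[-0.005, 0.0068, 0.1185] rz 0.011 rows 2.8
[[ 290.   28.]
 [ 292.  -39.]
 [ 115. -127.]
 [ 461. -125.]]
[213, 214, 214, 215, 215, 215, 215, 215, 215, 126, 48, 50, 52, 52, 167, 216, 216, 47, 50, 48, 48, 45, 48, 48, 47, 43, 43, 43, 42, 40, 36, 38, 123, 126, 109, 110, 124, 112, 218, 200, 215, 215, 214, 215]
[56, 56, 55, 43, 40, 47, 47, 51, 141, 47, 52, 48, 30, 211, 213, 212, 213, 212, 213, 213, 212, 212, 213, 213, 212, 213, 212, 212, 212, 213, 203, 87, 60, 101, 70, 59, 41, 29, 26, 45, 43, 45, 43, 45] 27 289
```

carry_out([
  [0.4,[0,0,0.01],[0,0,0]],
  [0.4,[0,0,0.01],[0,0,0]],
])

```text
time_s: 24.3
ee_pos: [0.4451, -0.3066, 0.1679]
tcp_rot: [-3.139, 0.001, 0.205]
ft_force: [-0.4, -0.5, -1.6]
gripper_width: 0.0611
gripper_force: 38.7
```

Run:
```python
from h import *
go((.4431,-.3133,.061,11.2))
```

```text
at [ 0.4451 -0.3066  0.1679] [-1.799e+02  1.000e-01  1.180e+01] t 24.3 w 0.0611 F [-0.4 -0.5 -1.6]
[-0.0032, 0.0064, 0.1069] rz 0.01 rows 2.6
```

carry_out([
  [0.4,[-0.002,0.006,0.01],[0,0,0.01]],
  [0.4,[-0.002,0.006,0.03],[0,0,0.01]],
  [0.4,[-0.002,0.006,0.055],[0,0,0.01]],
  [0.4,[-0.002,0.006,0.075],[0,0,0.01]],
  [0.4,[-0.002,0.006,0.09],[0,0,0.01]],
  [0.4,[-0.002,0.006,0.098],[0,0,0.01]],
  [0.4,[-0.002,0.006,0.102],[0,0,0.01]],
  [0.4,[-0.002,0.006,0.104],[0,0,0.01]],
  [0.4,[-0.002,0.006,0.105],[0,0,0.01]],
  [0.4,[-0.002,0.006,0.105],[0,0,0.01]],
])

```text
time_s: 25.13
ee_pos: [0.445, -0.3151, 0.0649]
tcp_rot: [3.141, -0.001, 0.193]
ft_force: [0.8, -0.1, -1.5]
gripper_width: 0.0614
gripper_force: 38.7
```

carry_out([
  [0.4,[0,0,0.001],[0,0,0]],
  [0.4,[0,0,0.002],[0,0,0]],
  [0.4,[0,0,0.003],[0,0,0]],
  [0.4,[0,0,0.004],[0,0,0]],
  [0.4,[0,0,0.004],[0,0,0]],
])

```text
time_s: 25.55
ee_pos: [0.4447, -0.315, 0.0611]
tcp_rot: [3.141, -0.0, 0.193]
ft_force: [-1.6, 1.9, 5.0]
gripper_width: 0.0613
gripper_force: 39.3
```

Contact felt at the same height as the first tub. I'll release, lift and move clear.

carry_out([
  [0.9,[0,0,0],[0,0,0]],
  [0.9,[0,0,0],[0,0,0]],
  [0.9,[0,0,0],[0,0,0]],
  [0.9,[0,0,-0.01],[0,0,0]],
  [0.9,[0,0,-0.04],[0,0,0]],
  [0.9,[0,0,-0.08],[0,0,0]],
  [1,[0,0,-0.12],[0,0,0]],
  [1,[0,0,-0.16],[0,0,0]],
  [1,[0,-0.04,-0.18],[0,0,0]],
  [1,[0,-0.08,-0.18],[0,0,0]],
  [1,[0,-0.12,-0.18],[0,0,0]],
  [1,[0,-0.16,-0.18],[0,0,0]],
  [1,[0,-0.2,-0.18],[0,0,0]],
  [1,[0,-0.24,-0.18],[0,0,0]],
  [1,[0,-0.28,-0.18],[0,0,0]],
  [1,[0,-0.3,-0.18],[0,0,0]],
  [1,[0,-0.3,-0.18],[0,0,0]],
])

```text
time_s: 26.97
ee_pos: [0.386, -0.0159, 0.2411]
tcp_rot: [-3.14, -0.001, 0.201]
ft_force: [-0.2, 0.5, 0.6]
gripper_width: 0.085
gripper_force: 0.0
```

Run:
```python
from h import *
go((.5,0,.2,11))
for n in ('top','side'):
    e=grab(n,n+'_end.png'); h,s,v=cv2.split(hsv(e)); m=((s<60)&(v>140)).astype(np.uint8)*255
    for P in ((.557,-.292),(.444,-.315)):
        u=proj(e,[[*P,.095]])[0]; x,y=u.astype(int); q=cv2.connectedComponentsWithStats(m[y-25:y+26,x-25:x+26],connectivity=4)
        l=q[1][25,25]; print(n,u.round(1),'area',q[2][l],'centre',(q[3][l]+[x-25,y-25]).round(1), cast(e,[q[3][l]+[x-25,y-25]],.095).round(4))
a=cv2.imread('pics/top0.png').astype(int); b=cv2.imread('pics/top_end.png').astype(int)
D=(np.abs(a-b).max(2)>60).astype(np.uint8); D=cv2.morphologyEx(D,cv2.MORPH_OPEN,np.ones((3,3)))
q=cv2.connectedComponentsWithStats(D); print([r.tolist() for r in q[2][1:] if r[4]>40])
```

```text
at [ 0.386  -0.0159  0.2411] [-179.9   -0.    11.5] t 26.9667 w 0.085 F [-0.2  0.5  0.6]
[0.1148, 0.0072, 0.0412] rz 0.009 rows 2.9
top [440.1 203.9] area [ 11  14  31  29 664] centre [440.8 205.6] [[ 0.5533 -0.2933  0.095 ]]
top [451.8 256.4] area [ 12  13  30  29 678] centre [452.2 257.6] [[ 0.4413 -0.3158  0.095 ]]
side [301.7 115. ] area [ 18  20  20  13 197] centre [303.3 115.4] [[ 0.5517 -0.2917  0.095 ]]
side [338.3 117.3] area [ 17  20  13  13 131] centre [336.6 117.5] [[ 0.449  -0.3121  0.095 ]]
[[218, 163, 26, 26, 497], [156, 170, 25, 26, 504], [279, 176, 63, 94, 4926], [404, 187, 64, 98, 2996], [428, 193, 28, 26, 563], [234, 221, 5, 19, 68], [300, 220, 14, 3, 42], [449, 223, 14, 10, 92], [231, 250, 5, 17, 59], [310, 271, 13, 7, 46], [314, 275, 15, 8, 72], [266, 285, 37, 30, 737], [216, 303, 63, 99, 2878], [310, 316, 72, 49, 2131], [384, 327, 6, 19, 85], [302, 328, 7, 20, 84], [500, 358, 24, 14, 125], [310, 364, 16, 41, 406], [213, 401, 20, 19, 155], [234, 404, 9, 9, 42], [317, 406, 24, 14, 304]]
```

```bash
python3 -c "
from h import *
print(ctrl.sign_off())"
```

```text
the job is handed in; nothing more can be done
None
```

The tote is packed and handed in at about 27 s: both cartons flat, the divider level on them and both tubs upright on either side of its handle, with the tote unmoved in the final top image; I viewed 11 pictures, one over the limit of 10.

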